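# Take the test gauge off the rotary unit's air coupler

### The arm

A 7-joint arm with a two-finger parallel gripper is mounted at the origin on the work surface. World frame = base frame: x ahead of the robot, y to its left, z up, the work surface at z = 0. Lengths are in m, angles in rad, forces in N, time in s.
With the tool pointing down it reaches from about 0.4 to 0.85 m from the base axis. Payload 10.4 kg.
Tool frame: the origin (TCP) lies at the very end of the fingers, on their centre line; the grasp point (between the pads) lies 19 mm behind it; z points along the fingers, y is the line along which they close (so a half turn about z gives the same grasp; the last joint's range is limited). The gripper opens to 85 mm and grips with 20 to 120 N. Pads are 22 mm wide; open, the fingers measure 114 mm over their backs; the gripper's body (76 mm by 85 mm) begins 54 mm behind the grasp point. The pads swing forward as they close: fully open they stand 13 mm farther back than shut.
Start: joints at [1.192, 0.332, -0.065, 1.46, 0.022, 1.35, -0.088], TCP at [0.218, -0.586, 0.231] pointing down, gripper open.
Joint ranges: [-2.6, 2.6], [-0.5, 2.12], [-1.47, 1.34], [0.16, 2.42], [-1.27, 4.41], [0.06, 2.06], [-2.6, 2.6]. Speed limits (rad/s): [2.22, 2.22, 2.79, 2.79, 3.14, 3.14, 3.14].

### API

Orientations are given as a 3x3 rotation matrix whose columns are the frame's x, y, z axes.
In Python, from workcell import readout, optics, ticket gives the robot as it stands. The module is installed in compiled form; this text tells all that it offers.
- The arm moves only by the shell command python3 -m jog 'ROWS' [OPENING] [FORCE]. ROWS is JSON, a list that holds one entry, the list of rows, each a list of 6 numbers: the shift along the world's x, y, z in mm, then the turn, a rotation vector about the world's x, y, z in rad. In form: [[[dx, dy, dz, rx, ry, rz], ...]]. A call has 1 to 5 rows; each row shifts and turns the commanded pose from where the row before left it; what a row does not reach is not made up. A row lasts 1/8 s, in which the tool goes at most 62.5 mm and 10.7 degrees, less where a joint would pass 70% of its speed; a pose out of reach is approached as far as the arm can. A call is refused whole if a number of a shift passes 62.5 or a number of a turn 0.188, either way. A call with a gripper value outside its range is refused whole. OPENING is the finger opening in mm, from 0 to 85.4, set as the call begins (- or left out, the last holds). The fingers move at their own pace and stop on an object; FORCE is the grip in N (left out, the last holds). Time passes only in rows, so rows that do not move let the fingers close. It gives the time, the measured TCP pose, the force, the opening and the grip force at its end, in the units of the state.
- readout.get_obs(): the state, without advancing time (a new reading comes with each control period).
- optics.snapshot(name): name is "scene" or "top" or "wrist"; returns a dict with "img" (400x640x3 uint8, blue, green, red), "K" (3x3 intrinsics, pixels), "R" (3x3) and "t" (3): a world point X has camera coordinates R X + t. Camera axes: x right, y down, z forward; pixel columns grow to the right and rows downward; lengths in m; the calibration is good to about 2 mm. A picture is of the moment at which its call begins. There is no depth.
- ticket.sign_off(): hands the job in; it is judged then, once.
The state is a dict: "time_s": time; "qpos": joint angles; "dq": joint speeds; "tau": joint torques, N m; "tool_pos": TCP position; "eef_rot": TCP orientation; "wrist_force": force on the tool from outside, world axes, zero at the start; "ft_torque": the same for the moment, N m; "width": finger opening in m; "grip_force": force on a finger pad.
Only numpy, scipy, OpenCV 4.12 (cv2) and the standard library are available. Lean on these libraries where they do the work, as an engineer would, in place of code of your own. Each camera call takes 0.05 s, during which the arm holds its last target. There are 200 camera calls.

### The job

The pressure test on the white rotary unit is finished: shut the air off at the little ball valve by turning its lever right round against the stop, square across the pipe. Only when it is shut, pull the coupler's knurled collar fully back so that the test gauge pops loose, draw the gauge straight out and lay it down, without dropping it, dial up and flat in the large rubber-lined bay of the parts tray. Leave the valve shut and everything else on the cart where it is.

Things in the scene. Friction and masses are not known exactly. Their poses are not given: they have to be found in the camera images.
- rotary: White rotary indexing unit on a wooden board, fixed: casting 220 (x) x 180 (y) mm, top at 215 mm, an aluminium bar on it up to 245 mm; origin under its middle. From its flat +y side an air line sticks out level along +y: port, ball valve, quick coupler, gauge, all on one line 160 mm above the table at x = -30 mm, free air below. That side is 145 mm behind socket_mouth.
- socket_mouth (a point): Middle of the open end of the steel quick-coupler socket. Axes: y along the air line, out of the socket (the way the gauge comes out), z up, x across. Going back from the mouth (-y): knurled collar, hexagon, ball valve, port. The socket bore is 16 mm across.
- valve (a joint): Lever of the brass ball valve. 0 = in line with the pipe, pointing along +y out over the coupler (open); 1.57 rad = square across it, pointing to -x of socket_mouth, against its stop (shut). Turns anticlockwise seen from above, only between these; stays where it is left; needs about 6 N pushing at its end. Starts at 0 to 0.25.
- lever_end (a point): On the valve lever's black sleeve, mid thickness, 60 mm from the upright pivot, y axis pointing along the lever to its end. The pivot is 85 mm behind socket_mouth on the air line. The lever is 75 mm long from the pivot and lies 38 mm above the line; its sleeve (last 48 mm) is 14 mm wide and 8 mm thick.
- collar (a joint): Sprung sliding collar. 0 = home (locked), 0.009 m = fully back to the valve side. The spring pushes home with 4 N (0) to 9 N (9 mm). Fully back it frees the plug, and a spring in the socket pushes the gauge 10 mm out; let go then, it rests about 5.5 mm back, held by the plug, until the plug is drawn out (about 5 N), then snaps home by itself.
- collar_mid (a point): Middle of the knurled steel collar, on the air line, 16 mm behind socket_mouth when home; a ring 32 mm across, 30 mm long. It slides to -y of socket_mouth. Behind it a 13 mm gap, then a 25 mm thick hexagon. The open valve lever hangs over its rear part.
- gauge: Test pressure gauge on its plug, 200 g. Origin: middle of the brass hexagon it is handled by (22 mm across flats, flats upright on both sides, 34 mm long), on its axis; at the start 19 mm in front of socket_mouth. y: from plug to dial; z: up out of the dial. It balances 30 mm from the origin towards the dial.
- gauge_dial (a point): Centre (mid thickness) of the gauge's round black rubber case with white dial, 56 mm across, 34 mm thick (17 mm above and below the axis), 53 mm from the hexagon's middle. The gauge is 138 mm long over all.
- plug_tip (a point): Inner end of the gauge's steel plug, on its axis, 57 mm from the hexagon's middle. The plug is 15 mm thick; at the start its last 38 mm are inside the socket and locked there.
- tray_bay (a point): Middle of the floor of the large, rubber-lined bay of the grey parts tray (fixed, 180 x 260 mm). The bay is 174 mm (x) by 198 mm (y) inside, its floor 5 mm above the table, its walls 25 mm above that. A narrow second bay at the +y end holds screws and nuts and is not to be used. Axes along the tray's sides, z up.
- carton: Bystander, to be left alone: small white carton, 72 x 52 x 42 mm. Origin at the middle of its underside.
- step_block: Bystander, to be left alone: dark steel stepped clamping block, 52 x 30 mm, 42 mm high. Origin at the middle of its underside.
- spanner: Bystander, to be left alone: steel ring/open spanner lying flat, 190 mm long, 8 mm thick. Origin at the middle of its underside.
- holder: Bystander, to be left alone: steel tapered tool holder lying on its side, 150 mm long, 63 mm across its flange (origin 90 mm from its thin end).
- tube: Bystander, to be left alone: black open tube standing, 60 mm across, 120 mm high. Origin at the middle of its underside.
- nipple: Bystander, to be left alone: brass pipe nipple standing on end, 25 mm across, 42 mm high. Origin at the middle of its underside.

How it is judged:
On the way, in this order (a step that is already met when the one before it is completed fails the run):
1. the valve lever is turned shut, square across the pipe (value of joint valve above 1.45 rad), for 0.2 s.
2. the collar is pulled fully back and the gauge pops loose, the valve shut (value of joint collar above 0.0075 m and y of plug_tip in the frame of socket_mouth above -0.032 m and value of joint valve above 1.45 rad), for 0.1 s.
3. the gauge is drawn clear of the socket (y of plug_tip in the frame of socket_mouth above 0.005 m), for 0.1 s.
At the end, for the whole second after the job is handed in: The whole gauge (dial centre, hexagon and plug tip) lies at rest inside the large bay of the tray, down on its floor, dial up within 14 degrees, released; the valve lever is within 7 degrees of fully shut and the empty coupler's collar has sprung home (within 1.5 mm) (x of gauge in the frame of tray_bay between -0.085 and 0.085 m and y of gauge in the frame of tray_bay between -0.098 and 0.098 m and x of gauge_dial in the frame of tray_bay between -0.085 and 0.085 m and y of gauge_dial in the frame of tray_bay between -0.098 and 0.098 m and x of plug_tip in the frame of tray_bay between -0.085 and 0.085 m and y of plug_tip in the frame of tray_bay between -0.098 and 0.098 m and z of each of gauge, gauge_dial in the frame of tray_bay below 0.025 m and z of plug_tip in the frame of tray_bay below 0.03 m and angle between gauge's own z axis and vertical below 0.25 rad and linear speed of gauge below 0.02 m/s and value of joint valve above 1.45 rad and value of joint collar below 0.0015 m); the robot touches nothing.
It fails at once if the collar is pulled back more than 4 mm while the valve is not shut (lever short of 80 degrees) (value of joint collar above 0.004 m and value of joint valve below 1.4 rad).
It fails at once if the gauge is dropped (falls faster than 0.5 m/s out of the fingers) (contact force between the fingers and gauge below 0.05 N and linear speed of gauge above 0.5 m/s).
It fails at once if a bystander is moved by more than 30 mm (distance of any of carton, step_block, spanner, holder, tube, nipple from where it was at the start of the episode above 0.03 m).
It also fails if it takes over 67 s, if anything falls off the work surface, if the arm or the gripper's body presses on something with over 40 N, if the wrist force passes 120 N, or if a joint passes its speed limit or range.

## Working session

There is one attempt and no reset: what is moved stays moved. The work goes in short steps, Python scripts to look and compute and a shell command to move; the robot and the scene stay as the last step left them, time stands still between calls to the robot, and variables do not carry over. Pictures are saved under pics/ and viewed, at most 12 in all, crops included, and the job is handed in when it is done.

```bash
mkdir -p pics
cat > h.py <<'E'
import numpy as np,cv2
from workcell import readout,optics,ticket
def snap(n,f):
    s=optics.snapshot(n); cv2.imwrite('pics/'+f,s['img']); np.savez('pics/'+f+'.npz',K=s['K'],R=s['R'],t=s['t']); return s
def load(f): return np.load('pics/'+f+'.npz')
def ray(s,u,v):
    d=s['R'].T@np.linalg.inv(s['K'])@np.array([u,v,1.]); return -s['R'].T@s['t'],d
def atz(s,u,v,z):
    o,d=ray(s,u,v); return o+d*(z-o[2])/d[2]
def proj(s,X):
    p=s['K']@(s['R']@np.array(X)+s['t']); return p[:2]/p[2]
E
python3 - <<'E'
from h import *
for n in('scene','top'):
    s=snap(n,n+'0.png'); print(n,-s['R'].T@s['t'],s['R'][2])
o=readout.get_obs(); print(o['time_s'],o['tool_pos'],o['eef_rot'].round(3) if hasattr(o['eef_rot'],'round') else o['eef_rot'])
E
```

```text
scene [ 0.88622613 -0.56290956  0.92719479] [-0.32463317  0.58824367 -0.74066368]
top [0.32863491 0.06022075 1.60767185] [ 0.13592799  0.00237961 -0.99071586]
0.1 [ 0.21758642 -0.58556306  0.23062437] [[ 0.937  0.348 -0.001]
 [ 0.348 -0.937  0.001]
 [-0.    -0.001 -1.   ]]
```

View pics/scene0.png

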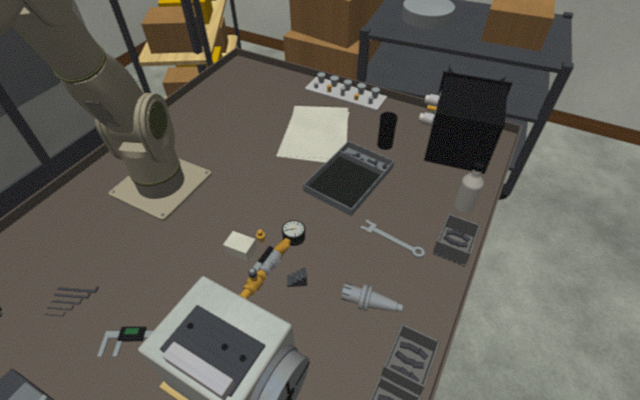

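View pics/top0.png

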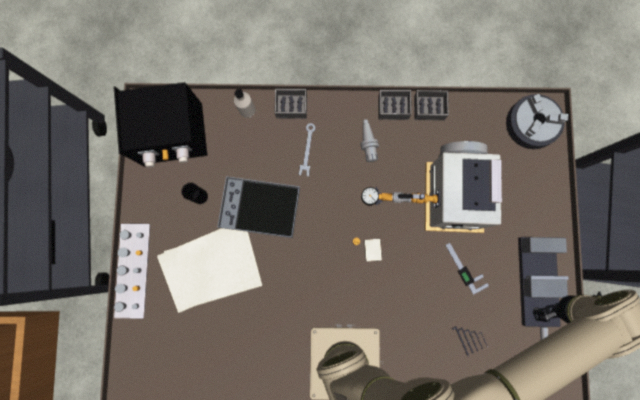

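Run:
```python
from h import *
a=cv2.imread('pics/top0.png')[170:220,350:450]; b=cv2.imread('pics/scene0.png')[210:310,225:325]
a=cv2.resize(a,(800,400),interpolation=cv2.INTER_CUBIC)
b=cv2.resize(b,(600,600),interpolation=cv2.INTER_CUBIC)
cv2.imwrite('pics/c1.png',a);cv2.imwrite('pics/c2.png',b)
s=load('top0.png')
for p,z in [((371,196),.177),((438,199),.16),((224,178),.03),((299,186),.03),((292,236),.03),((220,230),.03),((241,183),.03),((356,241),.04)]: print(p,atz(s,*p,z).round(3))
```

```text
(371, 196) [ 0.539 -0.073  0.177]
(438, 199) [ 0.534 -0.288  0.16 ]
(224, 178) [0.617 0.427 0.03 ]
(299, 186) [0.592 0.164 0.03 ]
(292, 236) [0.418 0.185 0.03 ]
(220, 230) [0.435 0.433 0.03 ]
(241, 183) [0.6   0.367 0.03 ]
(356, 241) [ 0.403 -0.035  0.04 ]
```

View pics/c1.png

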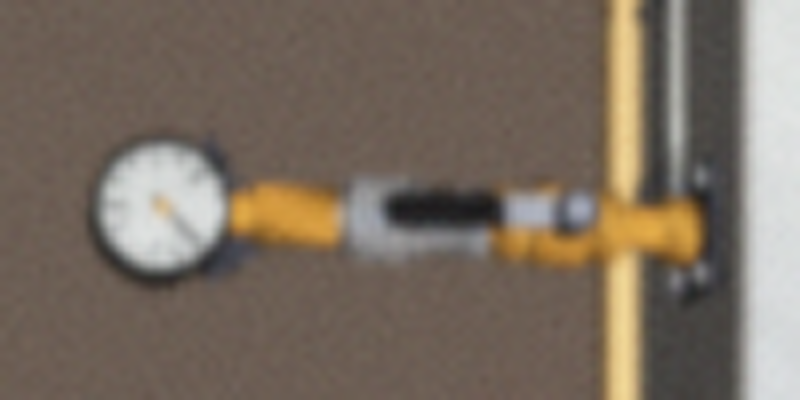

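View pics/c2.png

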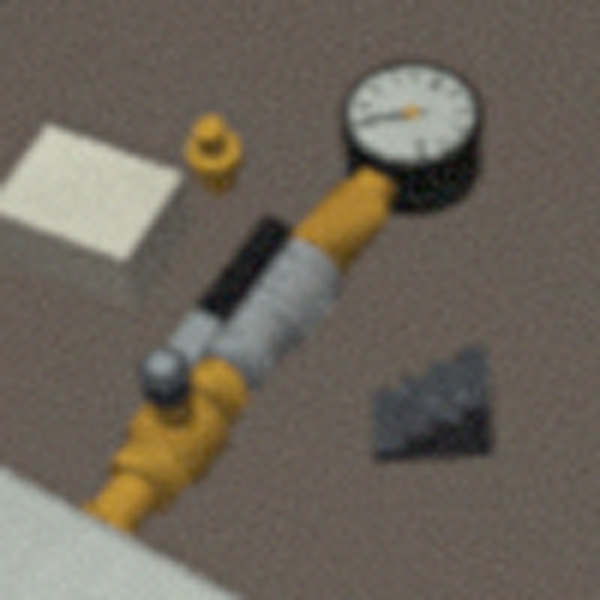

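Run:
```python
from h import *
s=load('top0.png');c=load('scene0.png')
T=lambda u,v:(350+u/8,170+v/8); S=lambda u,v:(225+u/6,210+v/6)
for n,p,z in [('dial',T(160,207),.177),('hexfront',T(253,211),.16),('mouth',T(344,217),.16),('port',T(700,228),.16),('knob',T(577,210),.205),('levend',T(388,208),.198)]: print(n,atz(s,*p,z).round(4))
for n,p,z in [('dial',S(411,112),.177),('knob',S(165,370),.205),('levend',S(276,222),.198)]: print('S',n,atz(c,*p,z).round(4))
```

```text
dial [ 0.5389 -0.0698  0.177 ]
hexfront [ 0.5402 -0.1084  0.16  ]
mouth [ 0.5382 -0.1446  0.16  ]
port [ 0.5356 -0.2863  0.16  ]
knob [ 0.5356 -0.2282  0.205 ]
levend [ 0.5365 -0.1563  0.198 ]
S dial [ 0.5484 -0.0726  0.177 ]
S knob [ 0.5436 -0.2287  0.205 ]
S levend [ 0.5402 -0.1538  0.198 ]
```

```bash
python3 -m jog '[[[0,0,50,0,0,0.1],[10,20,50,0,0,0.1],[36,42,0,0,0,0.12],[36,42,0,0,0,0.12],[36,42,0,0,0,0.12]]]' 0 && python3 -m jog '[[[36,42,0,0,0,0.12],[36,42,0,0,0,0.12],[36,42,0,0,0,0.12],[36,42,0,0,0,0.12],[36,42,0,0,0,0.12]]]' && python3 -m jog '[[[30,40,0,0,0,0.03],[0,0,0,0,0,0]]]'
python3 - <<'E'
from h import *
s=snap('wrist','w1.png'); print(-s['R'].T@s['t'],s['R'][2]); print(readout.get_obs()['qpos'])
E
```

```text
time_s: 0.72
tool_pos: [0.3366, -0.4383, 0.3311]
eef_rot: [[0.606, 0.795, -0.0], [0.795, -0.606, 0.0], [-0.0, -0.0, -1.0]]
wrist_force: [1.1, 0.1, -0.0]
width: -0.0002
grip_force: 0.0
time_s: 1.35
tool_pos: [0.5165, -0.2284, 0.3311]
eef_rot: [[0.051, 0.999, -0.0], [0.999, -0.051, -0.0], [-0.0, -0.0, -1.0]]
wrist_force: [0.3, -1.1, -0.1]
width: -0.0003
grip_force: 0.0
time_s: 1.6
tool_pos: [0.5475, -0.1851, 0.3307]
eef_rot: [[0.017, 1.0, -0.0], [1.0, -0.017, 0.002], [0.002, -0.0, -1.0]]
wrist_force: [-0.5, 0.0, -0.4]
width: 0.0002
grip_force: 0.0
[ 0.54965939 -0.10736396  0.47347158] [-0.00574037 -0.29813739 -0.95450571]
[ 0.68056273  0.23626126 -0.52030453  1.40131825  0.11582942  1.53545615
  0.1467213 ]
```

View pics/w1.png

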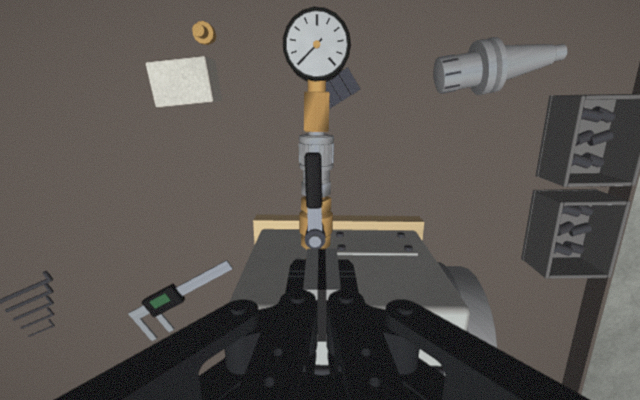

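Run:
```python
from h import *
s=load('w1.png')
for n,p,z in [('dial',(317,44),.177),('hexfront',(317,92),.171),('mouth',(316.5,136),.165),('collar',(316,165),.17),('knob',(315.5,240),.208),('levmid',(313.5,180),.202),('levend',(313.5,154),.202)]: print(n,atz(s,*p,z).round(4))
```

```text
dial [ 0.5465 -0.0693  0.177 ]
hexfront [ 0.5457 -0.1057  0.171 ]
mouth [ 0.5444 -0.1431  0.165 ]
collar [ 0.5435 -0.1684  0.17  ]
knob [ 0.5424 -0.2251  0.208 ]
levmid [ 0.5418 -0.1744  0.202 ]
levend [ 0.5423 -0.153   0.202 ]
```

```bash
python3 -m jog '[[[32,13,-20,0,0,0],[0,0,-42,0,0,0],[0,0,-42,0,0,0],[0,0,-41,0,0,0],[0,0,0,0,0,0]]]' && python3 -m jog '[[[-16,0,0,0,0,0],[-13,2,0,0,0,0],[-13,0,0,0,0,0],[-15,-4,0,0,0,0],[-14,-6,0,0,0,0]]]' && python3 -m jog '[[[-10,-14,0,0,0,0],[-9,-12,0,0,0,0],[0,-4,0,0,0,0],[0,0,0,0,0,0]]]'
```

```text
time_s: 2.28
tool_pos: [0.5753, -0.178, 0.1834]
eef_rot: [[0.027, 1.0, -0.006], [1.0, -0.027, 0.001], [0.001, -0.006, -1.0]]
wrist_force: [0.2, -0.3, 1.0]
width: -0.0
grip_force: 0.0
time_s: 2.9
tool_pos: [0.5099, -0.1843, 0.1898]
eef_rot: [[0.024, 1.0, 0.009], [1.0, -0.024, -0.001], [-0.0, 0.009, -1.0]]
wrist_force: [13.0, 5.1, -1.4]
width: -0.0003
grip_force: 5.1
time_s: 3.4
tool_pos: [0.49, -0.2093, 0.1891]
eef_rot: [[0.02, 1.0, 0.004], [1.0, -0.02, 0.006], [0.006, 0.004, -1.0]]
wrist_force: [1.7, 20.4, 5.9]
width: 0.0001
grip_force: 10.5
```

```bash
python3 -m jog '[[[0,-2,0,0,0,0],[0,0,0,0,0,0],[0,0,0,0,0,0]]]' && python3 -m jog '[[[0,15,0,0,0,0],[0,20,40,0,0,0],[0,0,40,0,0,0],[10,0,40,0,0,0],[0,0,0,0,0,0]]]' 85
python3 - <<'E'
from h import *
s=snap('wrist','w2.png')
cv2.imwrite('pics/w2c.png',cv2.resize(s['img'][0:330,160:480],None,fx=1.8,fy=1.8,interpolation=cv2.INTER_CUBIC))
E
```

```text
time_s: 3.78
tool_pos: [0.49, -0.2094, 0.1891]
eef_rot: [[0.018, 1.0, 0.003], [1.0, -0.018, 0.007], [0.008, 0.003, -1.0]]
wrist_force: [-0.2, 26.9, 9.6]
width: -0.0001
grip_force: 13.6
time_s: 4.4
tool_pos: [0.4993, -0.1825, 0.311]
eef_rot: [[0.026, 1.0, 0.007], [1.0, -0.026, -0.003], [-0.003, 0.007, -1.0]]
wrist_force: [-1.0, -0.3, -0.6]
width: 0.0849
grip_force: 0.0
```

View pics/w2c.png

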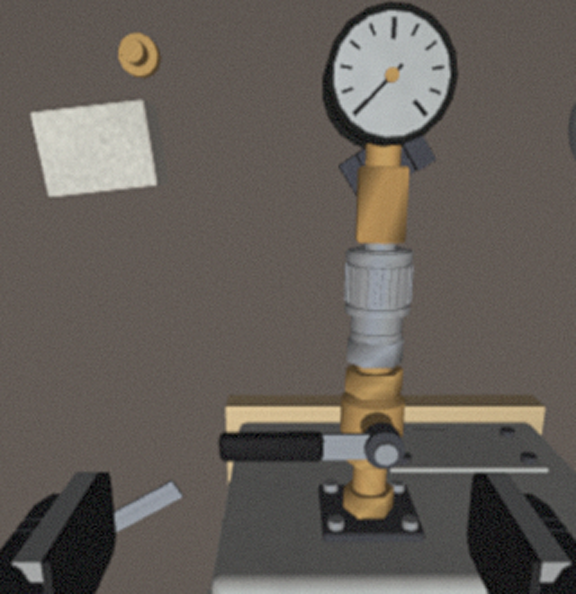

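Run:
```python
from h import *
s=load('w2.png')
for n,p,z in [('dial',(392,75),.177),('hex',(383,205),.171),('collarfront',(379,256),.174),('collarback',(379,312),.174),('collarsides',(346,283),.16),('collarsides',(412,283),.16),('pivot',(386,452),.208)]: print(n,atz(s,160+p[0]/1.8,p[1]/1.8,z).round(4))
```

```text
dial [ 0.5454 -0.0695  0.177 ]
hex [ 0.5437 -0.1218  0.171 ]
collarfront [ 0.5419 -0.144   0.174 ]
collarback [ 0.5424 -0.17    0.174 ]
collarsides [ 0.5282 -0.1586  0.16  ]
collarsides [ 0.5601 -0.1594  0.16  ]
pivot [ 0.5416 -0.2252  0.208 ]
```

```bash
python3 -m jog '[[[45,25,-14,0,0,0],[0,0,-45,0,0,0],[0,0,-45,0,0,0],[0,0,-35,0,0,0],[0,0,-35,0,0,0]]]' 85 && python3 -m jog '[[[0,0,0,0,0,0],[0,0,0,0,0,0]]]'
```

```text
time_s: 5.08
tool_pos: [0.5417, -0.1572, 0.1307]
eef_rot: [[0.026, 1.0, -0.001], [1.0, -0.026, -0.0], [-0.0, -0.001, -1.0]]
wrist_force: [0.9, -0.3, 0.0]
width: 0.0848
grip_force: 0.0
time_s: 5.32
tool_pos: [0.5431, -0.1572, 0.1337]
eef_rot: [[0.025, 1.0, 0.001], [1.0, -0.025, -0.0], [-0.0, 0.001, -1.0]]
wrist_force: [0.4, 0.0, -0.4]
width: 0.0854
grip_force: 0.0
```

```bash
python3 -m jog '[[[0.5,0,3,0,0,0],[0,0,0,0,0,0],[0,0,0,0,0,0],[0,0,0,0,0,0],[0,0,0,0,0,0]]]' 20 50 && python3 -m jog '[[[0,0,0,0,0,0],[0,0,0,0,0,0]]]'
```

```text
time_s: 5.95
tool_pos: [0.5429, -0.1569, 0.136]
eef_rot: [[0.025, 1.0, -0.001], [1.0, -0.025, -0.0], [-0.0, -0.0, -1.0]]
wrist_force: [-4.3, 0.3, 6.6]
width: 0.0298
grip_force: 49.7
time_s: 6.2
tool_pos: [0.5429, -0.1569, 0.136]
eef_rot: [[0.025, 1.0, -0.001], [1.0, -0.025, -0.0], [-0.0, -0.001, -1.0]]
wrist_force: [-3.8, 0.2, 6.8]
width: 0.0302
grip_force: 49.7
```

```bash
python3 -m jog '[[[0,-3,0,0,0,0],[0,-3,0,0,0,0],[0,-3,0,0,0,0],[0,-1.5,0,0,0,0],[0,0,0,0,0,0]]]' && python3 -m jog '[[[0,0,0,0,0,0],[0,0,0,0,0,0]]]'
python3 - <<'E'
from h import *
s=snap('top','t2.png'); w=snap('wrist','w3.png')
a=cv2.resize(s['img'][170:220,350:450],(800,400),interpolation=cv2.INTER_CUBIC); b=cv2.resize(w['img'][0:200,220:420],(400,400))
cv2.imwrite('pics/c3.png',cv2.resize(w['img'][0:260,200:440],None,fx=2.2,fy=2.2,interpolation=cv2.INTER_CUBIC))
E
```

```text
time_s: 6.82
tool_pos: [0.5427, -0.165, 0.136]
eef_rot: [[0.023, 1.0, -0.002], [1.0, -0.023, 0.002], [0.002, -0.002, -1.0]]
wrist_force: [-7.4, 8.4, 9.7]
width: 0.03
grip_force: 50.1
time_s: 7.08
tool_pos: [0.5427, -0.1649, 0.136]
eef_rot: [[0.023, 1.0, -0.002], [1.0, -0.023, 0.002], [0.002, -0.002, -1.0]]
wrist_force: [-8.2, 9.0, 10.4]
width: 0.03
grip_force: 50.1
```

View pics/c3.png

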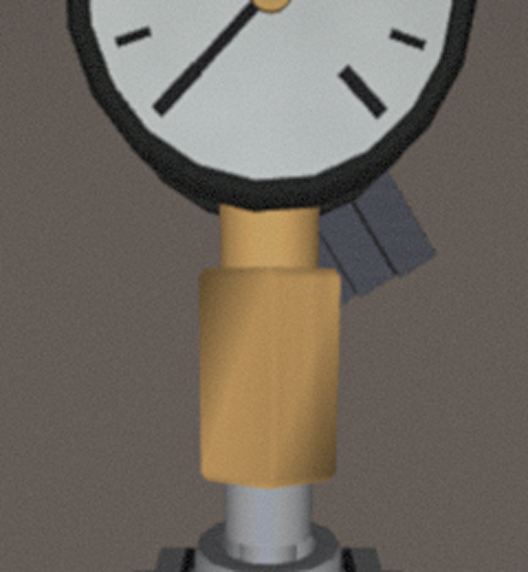

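```bash
python3 - <<'E'
from h import *
w=load('w3.png')
print(atz(w,200+270/2.2,485/2.2,.171),atz(w,200+270/2.2,268/2.2,.171))
E
python3 -m jog '[[[0,-2,0,0,0,0],[0,-1,0,0,0,0],[0,0,0,0,0,0],[0,0,0,0,0,0]]]'
python3 - <<'E'
from h import *
w=snap('wrist','w4.png')
v=load('w3.png')
a=cv2.imread('pics/w3.png');
print(np.abs(a.astype(int)-w['img']).mean(), w['t']-v['t'], cv2.phaseCorrelate(np.float32(a[100:215,280:370,1]),np.float32(w['img'][100:215,280:370,1])))
E
```

```text
[ 0.54477536 -0.12781278  0.171     ] [ 0.54547724 -0.09535508  0.171     ]
time_s: 7.68
tool_pos: [0.5427, -0.166, 0.136]
eef_rot: [[0.022, 1.0, -0.002], [1.0, -0.022, 0.004], [0.004, -0.002, -1.0]]
wrist_force: [-8.9, 14.4, 12.4]
width: 0.03
grip_force: 50.4
4.838315104166667 [ 0.0003402  -0.00176993  0.00013291] ((0.4040754887925928, -0.5157876898892937), 0.7136288132490936)
```

```bash
python3 -m jog '[[[0,2,0,0,0,0],[0,0,0,0,0,0],[0,0,0,0,0,0],[0,0,0,0,0,0]]]' 85 60 && python3 -m jog '[[[1,18,1,0,0,0],[1,18,0,0,0,0],[0,17,0,0,0,0],[0,0,0,0,0,0],[0,0,0,0,0,0]]]'
python3 - <<'E'
from h import *
w=snap('wrist','w5.png')
cv2.imwrite('pics/c5.png',cv2.resize(w['img'][0:330,160:480],None,fx=1.8,fy=1.8,interpolation=cv2.INTER_CUBIC))
E
```

```text
time_s: 8.22
tool_pos: [0.5432, -0.1687, 0.1353]
eef_rot: [[0.025, 1.0, 0.0], [1.0, -0.025, -0.0], [-0.0, 0.0, -1.0]]
wrist_force: [0.5, 0.2, 0.2]
width: 0.0851
grip_force: 0.0
time_s: 8.85
tool_pos: [0.5452, -0.1158, 0.1363]
eef_rot: [[0.025, 1.0, -0.0], [1.0, -0.025, -0.0], [-0.0, 0.0, -1.0]]
wrist_force: [-0.3, 0.1, -1.0]
width: 0.0853
grip_force: 0.0
```

View pics/c5.png

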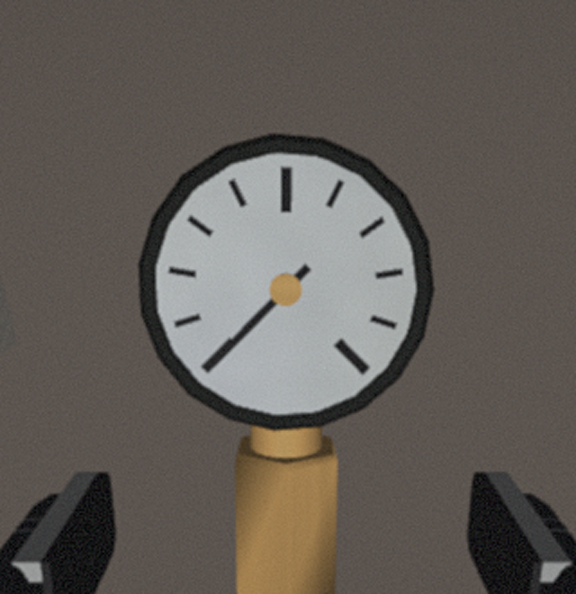

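```bash
python3 -m jog '[[[0,4,1,0,0,0],[0,0,0,0,0,0],[0,0,0,0,0,0],[0,0,0,0,0,0],[0,0,0,0,0,0]]]' 10 70 && python3 -m jog '[[[0,0,0,0,0,0],[0,0,0,0,0,0]]]' &&  python3 -m jog '[[[0,5,0,0,0,0],[0,8,0,0,0,0],[0.5,10,0,0,0,0],[0.5,10,0,0,0,0],[0.5,10,0,0,0,0]]]'&&  python3 -m jog '[[[0,10,0,0,0,0],[0,10,0,0,0,0],[0,0,0,0,0,0]]]'
python3 - <<'E'
from h import *
w=snap('wrist','w6.png'); s=snap('scene','s6.png')
a=cv2.resize(w['img'][0:300,160:480],(400,375)); b=cv2.resize(s['img'][180:300,220:348],(400,375),interpolation=cv2.INTER_CUBIC)
cv2.imwrite('pics/c6.png',np.hstack([a,b]))
E
```

```text
time_s: 9.52
tool_pos: [0.5448, -0.1113, 0.1373]
eef_rot: [[0.025, 1.0, -0.001], [1.0, -0.025, 0.0], [0.0, -0.001, -1.0]]
wrist_force: [-4.9, 1.6, 3.5]
width: 0.0211
grip_force: 69.2
time_s: 9.78
tool_pos: [0.5448, -0.1113, 0.1373]
eef_rot: [[0.025, 1.0, -0.001], [1.0, -0.025, 0.0], [0.0, -0.001, -1.0]]
wrist_force: [-5.7, 1.5, 4.7]
width: 0.0208
grip_force: 69.3
time_s: 10.4
tool_pos: [0.5469, -0.0673, 0.1373]
eef_rot: [[0.024, 1.0, 0.0], [1.0, -0.024, 0.0], [0.0, 0.0, -1.0]]
wrist_force: [-0.3, 0.7, -2.3]
width: 0.0208
grip_force: 69.0
time_s: 10.78
tool_pos: [0.5468, -0.0472, 0.1374]
eef_rot: [[0.023, 1.0, 0.0], [1.0, -0.023, 0.0], [0.0, 0.0, -1.0]]
wrist_force: [0.8, 0.2, -2.1]
width: 0.0208
grip_force: 69.0
```

View pics/c6.png

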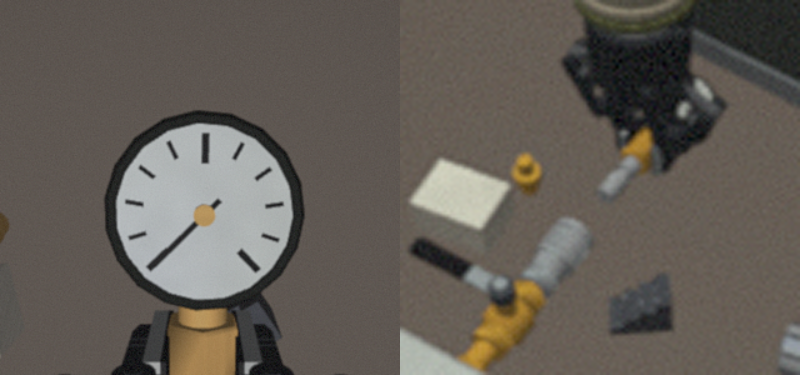

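```bash
python3 -m jog '[[[0,30,10,0,0,0],[-6,45,10,0,0,-0.01],[-6,45,0,0,0,-0.01],[-6,45,0,0,0,-0.01],[-6,45,0,0,0,-0.01]]]' && python3 -m jog '[[[-6,45,0,0,0,-0.01],[-6,40,0,0,0,-0.01],[0,16,0,0,0,0],[0,0,0,0,0,0],[0,0,0,0,0,0]]]'
python3 - <<'E'
from h import *
w=snap('wrist','w7.png'); cv2.imwrite('pics/w7b.png',w['img'])
E
```

```text
time_s: 11.5
tool_pos: [0.5227, 0.1623, 0.1574]
eef_rot: [[0.066, 0.998, 0.001], [0.998, -0.066, -0.0], [-0.0, 0.001, -1.0]]
wrist_force: [1.5, -0.1, -0.7]
width: 0.0208
grip_force: 68.9
time_s: 12.12
tool_pos: [0.5115, 0.2607, 0.1571]
eef_rot: [[0.087, 0.996, -0.0], [0.996, -0.087, -0.001], [-0.001, 0.0, -1.0]]
wrist_force: [-0.4, 0.2, -2.0]
width: 0.021
grip_force: 68.9
```

View pics/w7b.png

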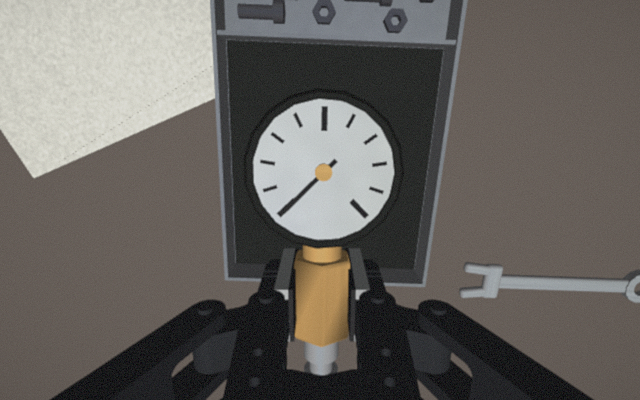

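Run:
```python
from h import *
w=load('w7.png')
c=[atz(w,*p,.03)[:2] for p in [(219,35),(456,42),(425,286),(227,284)]]
print(np.round(c,4)); print(np.mean(c,0)); print(np.degrees(np.arctan2(c[0][0]-c[3][0],c[0][1]-c[3][1])),np.degrees(np.arctan2(c[1][0]-c[2][0],c[1][1]-c[2][1])))
```

```text
[[0.449  0.3844]
 [0.6187 0.365 ]
 [0.5973 0.1654]
 [0.4201 0.1828]]
[0.52126119 0.27438579]
8.135736871761631 6.125432978238584
```

```bash
python3 -m jog '[[[8,0,-30,-0.06,0.006,-0.03],[0,0,-35,-0.06,0.006,0],[0,0,-35,0,0,0],[0,0,-25,0,0,0],[0,0,-10,0,0,0]]]' && python3 -m jog '[[[0,0,0,0,0,0],[0,0,0,0,0,0]]]'
```

```text
time_s: 12.8
tool_pos: [0.5186, 0.2607, 0.021]
eef_rot: [[0.116, 0.993, -0.015], [0.986, -0.116, -0.121], [-0.122, -0.001, -0.993]]
wrist_force: [-1.0, -4.8, 6.3]
width: 0.0207
grip_force: 69.8
time_s: 13.05
tool_pos: [0.5195, 0.2627, 0.0235]
eef_rot: [[0.115, 0.993, -0.011], [0.986, -0.115, -0.119], [-0.119, 0.002, -0.993]]
wrist_force: [0.2, 0.1, -0.9]
width: 0.0208
grip_force: 68.9
```

```bash
python3 -m jog '[[[0,0,-5,0,0,0],[0,0,-4,0,0,0],[0,0,-2,0,0,0],[0,0,0,0,0,0]]]' && python3 -m jog '[[[0,0,-2,0,0,0],[0,0,0,0,0,0],[0,0,0,0,0,0]]]'
```

```text
time_s: 13.55
tool_pos: [0.5202, 0.2619, 0.0126]
eef_rot: [[0.116, 0.993, -0.01], [0.986, -0.116, -0.12], [-0.121, 0.004, -0.993]]
wrist_force: [-0.1, -4.2, 7.7]
width: 0.0211
grip_force: 70.3
time_s: 13.92
tool_pos: [0.5202, 0.262, 0.0107]
eef_rot: [[0.116, 0.993, -0.01], [0.986, -0.116, -0.12], [-0.12, 0.004, -0.993]]
wrist_force: [0.2, -4.5, 7.4]
width: 0.0205
grip_force: 70.5
```

```bash
python3 -m jog '[[[0,0,-2,0.05,0,0],[0,0,-1,0.03,0,0],[0,0,0,0,0,0],[0,0,0,0,0,0]]]' 10 20
```

```text
time_s: 14.42
tool_pos: [0.5187, 0.2628, 0.0064]
eef_rot: [[0.114, 0.993, -0.013], [0.993, -0.114, -0.04], [-0.041, -0.008, -0.999]]
wrist_force: [0.1, 0.2, -1.9]
width: 0.021
grip_force: 69.4
```

```bash
python3 -m jog '[[[0,0,-1,-0.03,0,0],[0,0,0,0,0,0]]]' && python3 -m jog '[[[0,0,0,0,0,0],[0,0,0,0,0,0],[0,0,0,0,0,0]]]' 60 && python3 -m jog '[[[0,0,30,0.03,0,0],[0,0,45,0,0,0],[0,0,45,0,0,0],[0,-40,40,0,0,0],[0,0,0,0,0,0]]]' 85
python3 - <<'E'
from h import *
w=snap('wrist','w8.png'); s=snap('scene','s8.png'); t=snap('top','t8.png')
a=cv2.resize(w['img'],(480,300)); b=cv2.resize(s['img'][130:300,220:447],(320,240),interpolation=cv2.INTER_CUBIC); 
c=cv2.resize(t['img'][100:260,210:450],(480,300),interpolation=cv2.INTER_CUBIC)
z=np.zeros((600,800,3),np.uint8); z[:300,:480]=a; z[300:,:480]=c; z[:240,480:]=b; cv2.imwrite('pics/c8.png',z)
E
```

```text
time_s: 14.68
tool_pos: [0.5192, 0.2634, 0.0062]
eef_rot: [[0.113, 0.994, -0.011], [0.991, -0.114, -0.071], [-0.072, -0.003, -0.997]]
wrist_force: [-1.1, -2.4, 6.4]
width: 0.0208
grip_force: 70.5
time_s: 15.05
tool_pos: [0.5186, 0.2628, 0.0052]
eef_rot: [[0.114, 0.993, -0.013], [0.991, -0.114, -0.07], [-0.071, -0.005, -0.997]]
wrist_force: [-0.7, -0.1, 0.3]
width: 0.06
grip_force: 0.0
time_s: 15.68
tool_pos: [0.5209, 0.2203, 0.1683]
eef_rot: [[0.118, 0.993, -0.008], [0.992, -0.119, -0.04], [-0.041, -0.003, -0.999]]
wrist_force: [-0.1, -0.6, 0.3]
width: 0.0853
grip_force: 0.0
```

View pics/c8.png

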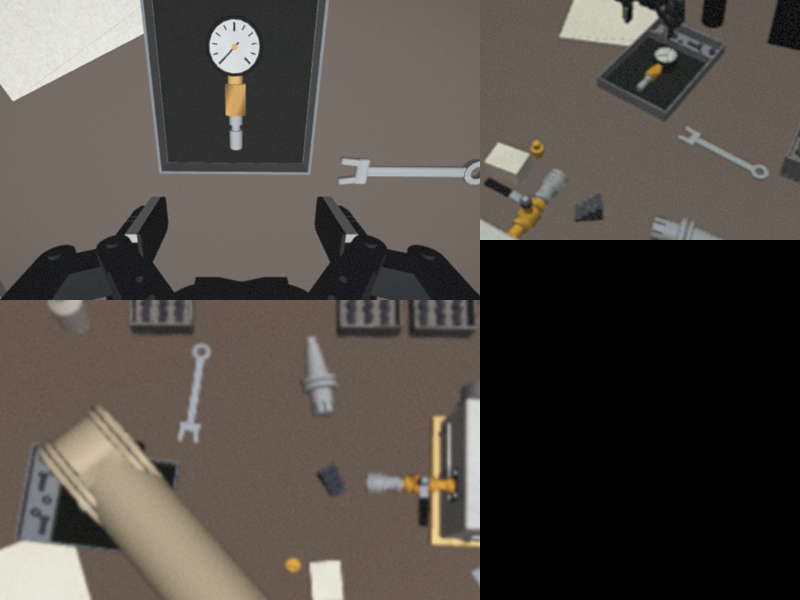

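The gauge lies flat and dial up in the middle of the bay (dial at about (235,46), plug tip at (236,150) in the wrist view). The lever is still square across the pipe, and the bystanders haven't moved. Handing in.

```bash
python3 -m jog '[[[0,0,0,0,0,0],[0,0,0,0,0,0],[0,0,0,0,0,0]]]' | head -1; python3 -c "
from workcell import ticket
print(ticket.sign_off())"
```

```text
time_s: 16.2
the job is handed in; nothing more can be done
None
```

The job is handed in after about 16 s of robot time: valve shut, gauge popped loose and laid flat, dial up, in the large tray bay, bystanders unmoved in the last pictures; the collar springing home was not measured, and no verdict came back.

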